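# Pin the lens swing arm with its guide rod

### The job

Swing the lens arm fully home against its stop, so that its bushing comes under the bushing of the fixed bracket. Then take the longer of the two rods from the stand (leave the shorter rod, the bottle, the post holder and the meter where they are) and thread it from above through the bracket's bushing and on through the arm's bushing. Finish while still holding the rod upright there in the gripper, its nose well out below the arm's bushing but hanging clear of the base plate, so that a colleague can tighten the clamp.

Things in the scene. Friction and masses are not known exactly. Their poses are not given: they have to be found in the camera images.
- fixture: Heavy fixed aluminium fixture. Base plate 130 (x) x 210 (y) x 12 mm; origin at the centre of its underside, on the table. A pivot post carries the swing arm, axis upright at x 0, y +45 mm. A bracket holds the upper bushing: column 24 x 44 mm centred at x +43, y -25 mm, and a 44 mm wide plate running from it toward -x over the bushing axis at x 0, y -25 mm, top at z 108 mm. A stop block (top z 52 mm) stands at x +24, y -73 mm, on the +x side of the arm.
- upper_bushing (a point): Centre of the mouth (top rim) of the brass upper bushing in the fixed bracket, 114 mm above the table, axis upright. Bore 14 mm, mouth flared to 24 mm over the top 8 mm; bushing 22 mm tall, this point at its top.
- lower_bushing (a point): Centre of the mouth (top rim) of the identical brass bushing in the swing arm, 64 mm above the table, 70 mm from the pivot axis; its lower face is 22 mm below this point (42 mm above the table, 30 mm above the base plate). It lies straight under the upper bushing when the arm is home. It moves with the arm.
- swing_arm (a joint): Angle of the dark steel swing arm, rad. 0 = home against the stop (arm along the fixture's -y from the pivot); it grows, up to 1.0, as the arm swings toward the fixture's -x (clockwise seen from above). Light friction (about 0.06 N m), stays where it is left, no spring. The arm is a bar 12 mm thick (46 to 58 mm above the table); a small square lens mount, up to 98 mm above the table, stands on its short end beyond the pivot.
- swing_handle (a point): Handle of the swing arm: upright round steel post 12 mm in diameter at the arm's long end, 118 mm from the pivot axis. It rises from the arm's top (58 mm above the table; a collar 18 mm in diameter to 62 mm) to 125 mm above the table; this point is on its axis at 106 mm.
- rod_stand: Fixed black block 50 (x) x 120 (y) x 45 mm with two round sockets, 35 mm deep and 13.5 mm wide, at y -30 and +30 mm, one rod standing in each; origin at the centre of its underside.
- long_rod: Longer steel rod, 165 mm long, about 0.16 kg: shaft 12 mm in diameter with a ball nose at the lower end, head 18 mm in diameter over the top 40 mm. Origin at the tip of the nose, z along the rod toward the head. Stands in either socket, nose 10 mm above the table, with slight play.
- long_rod_grip (a point): Centre of the long rod's head, on its axis, 145 mm above the nose tip: where to grip it. Axes as the rod's.
- short_rod_grip (a point): Centre of the head of the shorter rod, 95 mm above its nose tip: same shape as the long one but 115 mm long. Stays in its socket.
- bottle: Brown dropper bottle, 35 mm in diameter, 99 mm tall; origin at the centre of its underside. Bystander.
- holder: Black round post holder, standing, 25 x 32 x 66 mm; origin at the centre of its underside. Bystander.
- meter: Small yellow hand meter lying flat, 85 x 50 x 32 mm; origin at the centre of its underside. Bystander.
Mind the look-alikes: they are no part of the job. What is shaped like the long_rod but pink or yellow is not meant.

How it is judged:
By the outcome, as a careful person would: the job done as asked, in the order asked, and still so for the second after the job is handed in, while the arm keeps its last pose, push and grip.
It also fails if it takes over 61 s, if anything falls off the work surface, if the arm or the gripper's body presses on something with over 40 N, if the wrist force passes 120 N, or if a joint passes its speed limit or range.

### The arm

A 6-joint arm with a two-finger parallel gripper is mounted at the origin on a cart in front of the work surface, level with it; the furniture and walls round the work are solid. World frame = base frame: x ahead of the robot, y to its left, z up, the work surface at z = 0. Lengths are in m, angles in rad, forces in N, time in s.
With the tool pointing down it reaches from about 0.35 to 0.775 m from the base axis. Payload 7.3 kg.
Tool frame: the origin (TCP) lies between the finger pads; the fingertips stand robot.tcp_to_tips ahead of it and the grasp point (between the pads) lies 2 mm behind it (robot.tcp_to_tips is the distance from the TCP to the fingertips, in m); y points along the fingers, x is the direction in which the jaws open and shut, and the axes are right-handed (so a half turn about y gives the same grasp; the last joint's range is limited). The gripper opens to 92 mm and grips with 3 to 60 N. Pads are 19 mm wide; open, the fingers measure 130 mm over their backs; the gripper's body (75 mm by 190 mm) begins 47 mm behind the grasp point.
Start: joints at [0.979, 0.342, 1.524, -0, 1.275, -0.146], TCP at [0.226, 0.474, 0.244] pointing down, gripper open.
Joint ranges: [-2.53, 2.53], [-0.77, 2.02], [0.04, 2.7], [-1, 4.14], [0.28, 2.66], [-3.11, 3.11]. Speed limits (rad/s): [2.57, 2.57, 3.14, 3.14, 3.14, 3.14].

### API

Orientations are given as [roll, pitch, yaw] about the fixed x, y, z axes, in that order (R = Rz(yaw) Ry(pitch) Rx(roll)).
In Python, from cell import status, read_camera, get_calibration, robot gives the robot as it stands.
- The arm moves only by the shell command python3 -m creep 'ROWS' [FORCE]. ROWS is JSON, a list of rows, each an object of numbers: "dx", "dy", "dz": the shift along the tool's x, y, z in m; "rx", "ry", "rz": the turn, a rotation vector about the tool's x, y, z in rad; "gripper": the opening, from 0 (shut) to 1 (fully open). A call has 1 to 20 rows; each row is the pose to reach, as a shift and turn from the pose commanded when the call began, along the tool's axes at that moment; what a row does not reach only later rows make up. A row lasts 1/8 s, in which the tool goes at most 62.5 mm and 10.7 degrees, less where a joint would pass 70% of its speed; a pose out of reach is approached as far as the arm can. A call with a gripper value outside its range is refused whole. The fingers move at their own pace and stop on an object; FORCE is the grip in N (left out, the last holds). Time passes only in rows, so rows that repeat a pose let the fingers close. It gives the time, the measured TCP pose, the force and the opening at its end, in the units of the state.
- status.observe(): the state, without advancing time (a new reading comes with each control period).
- read_camera(name): name is "scene" or "top"; returns (picture, depth): 384x512x3 uint8, red, green, blue; 384x512 float32, m along the optical axis (not along the pixel's ray), 0 where there is no reading.
- get_calibration(name): a dict with "fx", "fy", "cx", "cy" (pixels), "D" ([k1, k2, p1, p2, k3] as OpenCV has them; the pictures are not rectified), "xyz" and "rotation" of the camera in the world. Camera axes: x right, y down, z forward; pixel columns grow to the right and rows downward; lengths in m; the calibration is good to about 2 mm. A picture is of the moment at which its call begins. get_calibration takes no time and is no camera call.
- robot.hand_in(): hands the job in, once; it reports no verdict.
The state is a dict: "time": time; "qpos": joint angles; "qvel": joint speeds; "joint_efforts": joint torques, N m; "tool_pos": TCP position; "tool_rot": TCP orientation; "contact_force": force on the tool from outside, world axes, zero at the start; "torque": the same for the moment, N m; "opening": finger opening in m.
Only numpy, scipy, OpenCV 4.12 (cv2) and the standard library are available. Lean on these libraries where they do the work, as an engineer would, in place of code of your own. Each camera call takes 0.05 s, during which the arm holds its last target.

## Working session

There is one attempt and no reset: what is moved stays moved. The work goes in short steps, Python scripts to look and compute and a shell command to move; the robot and the scene stay as the last step left them, time stands still between calls to the robot, and variables do not carry over. Pictures are saved under pics/ and viewed, and the job is handed in when it is done.

```bash
ls; mkdir -p pics
python3 - <<'E'
from cell import status, read_camera, get_calibration, robot
import cv2,numpy as np
s=status.observe();print(s);print(robot.tcp_to_tips, [a for a in dir(robot) if a[0]!='_'])
for n in("scene","top"):
    c=get_calibration(n);print(n,c)
    p,d=read_camera(n);np.savez(f'pics/{n}0.npz',p=p,d=d);cv2.imwrite(f'pics/{n}0.png',cv2.resize(p[:,:,::-1],(800,600)))
E
```

```text
pics
{'time': 0.0, 'qpos': array([ 9.79017937e-01,  3.42741256e-01,  1.52502269e+00,  2.24944577e-05,
        1.27539817e+00, -1.45985288e-01]), 'qvel': array([ 0.00151786,  0.00147978,  0.00067995,  0.00064307, -0.00071837,
        0.00118568]), 'joint_efforts': array([-5.41553181e-04, -4.31243491e+01, -2.44224930e+01,  7.16901803e-02,
        5.59424073e-02, -1.41549922e-04]), 'tool_pos': array([0.22611742, 0.47338595, 0.24303335]), 'tool_rot': array([-1.57054674e+00,  1.54963590e-03,  1.12499685e+00]), 'contact_force': array([ 0.32166829, -0.45624546,  0.2507876 ]), 'torque': array([-0.0097674 , -0.00561784,  0.0061546 ]), 'opening': 0.09149016228710283}
0.017 ['IKError', 'hand_in', 'tcp_to_tips']
scene {'fx': 436.48515779452566, 'fy': 436.48515779452566, 'cx': 257.2759079634478, 'cy': 195.2371695174718, 'D': array([-0.04970223,  0.        ,  0.        ,  0.        ,  0.        ]), 'xyz': array([ 0.11753341, -0.79960244,  0.75645589]), 'rotation': array([-2.1590081 ,  0.01155659, -0.49691197])}
top {'fx': 447.58244210537237, 'fy': 447.58244210537237, 'cx': 252.45944694720177, 'cy': 190.11254880096718, 'D': array([0.02497281, 0.        , 0.        , 0.        , 0.        ]), 'xyz': array([0.40948891, 0.03900442, 1.45396398]), 'rotation': array([-3.04528305,  0.00433673, -1.54528911])}
```

View pics/scene0.png

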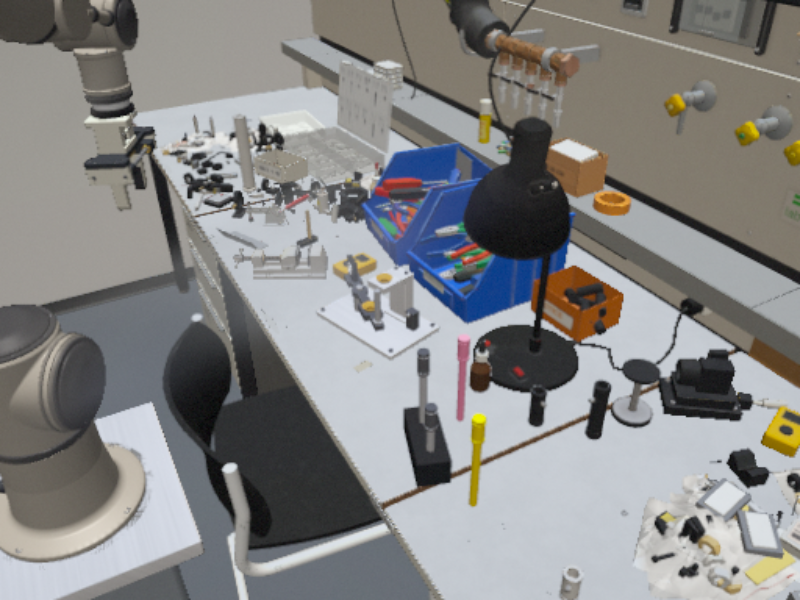

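View pics/top0.png

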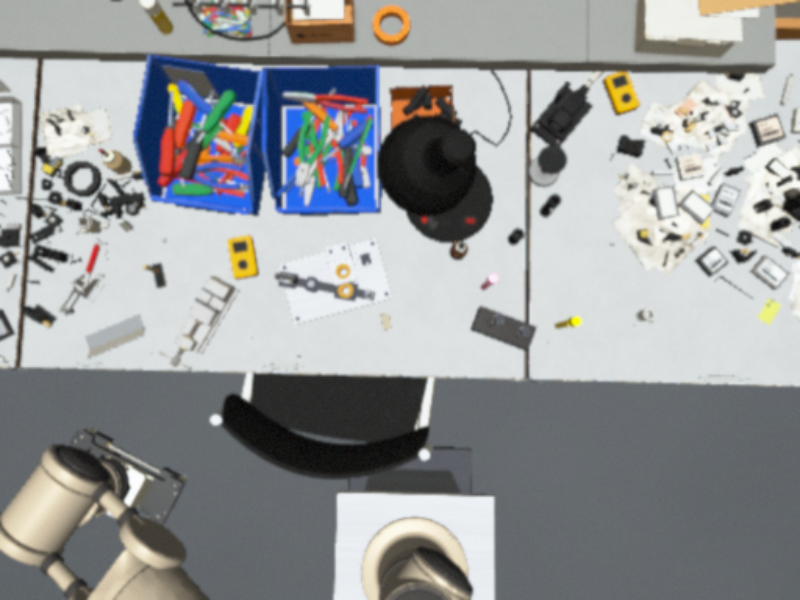

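```bash
cat > h.py <<'E'
from cell import status, read_camera, get_calibration, robot
import cv2,numpy as np
from scipy.spatial.transform import Rotation as Ro
def cam(n):
    c=get_calibration(n);K=np.array([[c['fx'],0,c['cx']],[0,c['fy'],c['cy']],[0,0,1]])
    return K,np.array(c['D']),np.array(c['xyz']),Ro.from_euler('xyz',c['rotation']).as_matrix()
def ray(n,uv):
    K,D,t,R=cam(n);q=cv2.undistortPoints(np.array(uv,float).reshape(-1,1,2),K,D)[:,0]
    return t,(R@np.c_[q,np.ones(len(q))].T).T   # per unit optical depth
def atz(n,uv,z):
    t,d=ray(n,uv);return t+d*((z-t[2])/d[:,2])[:,None]
def proj(n,P):
    K,D,t,R=cam(n);X=(np.array(P,float).reshape(-1,3)-t)@R
    return cv2.projectPoints(X,np.zeros(3),np.zeros(3),K,D)[0][:,0]
def tri(uvs,uvt):
    a,d=ray('scene',uvs);b,e=ray('top',uvt);d=d[0]/np.linalg.norm(d[0]);e=e[0]/np.linalg.norm(e[0])
    s=np.linalg.lstsq(np.c_[d,-e],b-a,rcond=None)[0];p,q=a+s[0]*d,b+s[1]*e
    return (p+q)/2,np.linalg.norm(p-q)
def cloud(n,d):
    v,u=np.mgrid[:384,:512];t,r=ray(n,np.c_[u.ravel(),v.ravel()])
    return (t+r*d.ravel()[:,None]).reshape(384,512,3)
def crop(p,u0,v0,u1,v1,k,name):
    im=cv2.resize(p[v0:v1,u0:u1,::-1],None,fx=k,fy=k,interpolation=cv2.INTER_CUBIC)
    for u in range((u0+9)//10*10,u1,10):cv2.putText(im,str(u),(int((u-u0+.5)*k),8),0,.3,(0,0,255));cv2.line(im,(int((u-u0+.5)*k),10),(int((u-u0+.5)*k),14),(0,0,255))
    for v in range((v0+9)//10*10,v1,10):cv2.putText(im,str(v),(0,int((v-v0+.5)*k)+3),0,.3,(0,0,255));cv2.line(im,(22,int((v-v0+.5)*k)),(26,int((v-v0+.5)*k)),(0,0,255))
    cv2.imwrite(name,im)
E
python3 - <<'E'
from h import *
p=np.load('pics/top0.npz')['p'];crop(p,170,145,260,212,8,'pics/t_fix.png');crop(p,280,145,380,225,8,'pics/t_st.png')
p=np.load('pics/scene0.npz')['p'];crop(p,195,155,295,230,8,'pics/s_fix.png');crop(p,250,205,340,275,8,'pics/s_st.png')
E
```

```text
(no output)
```

View pics/t_fix.png

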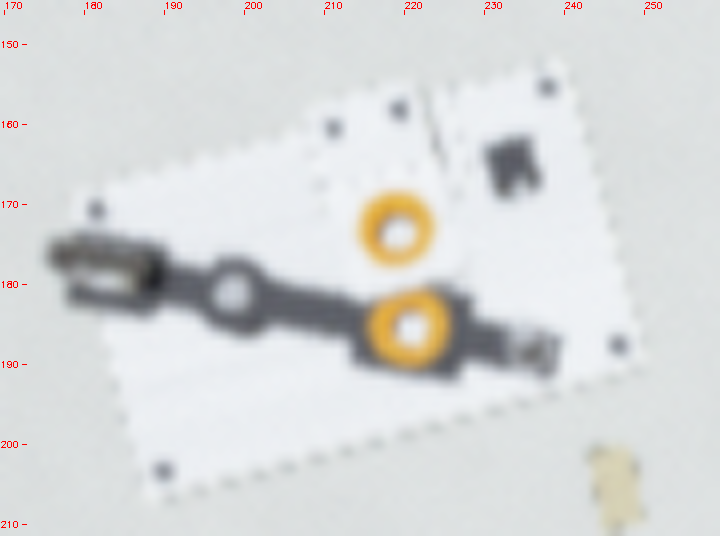

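View pics/t_st.png

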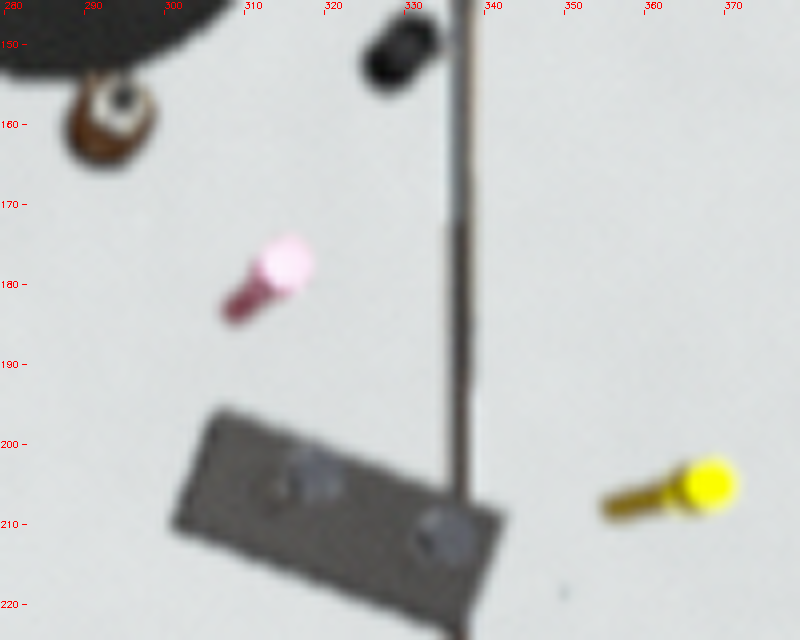

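View pics/s_fix.png

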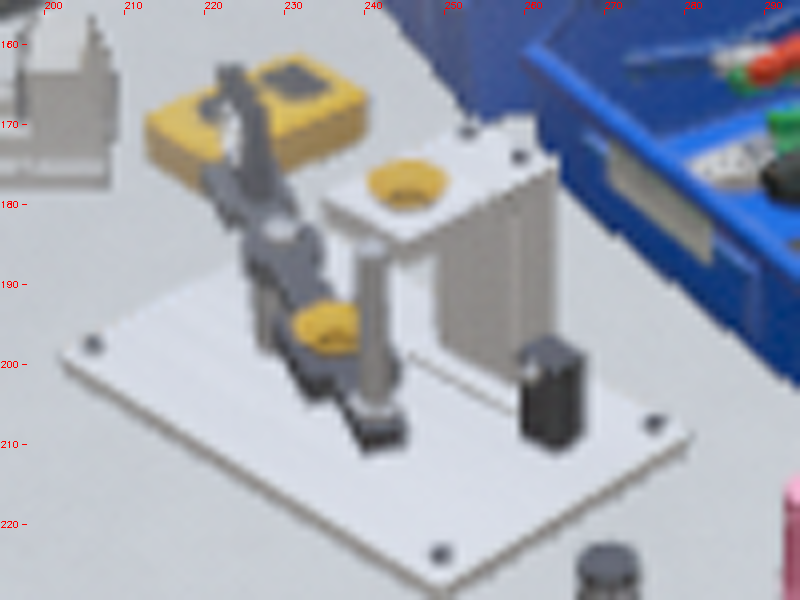

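View pics/s_st.png

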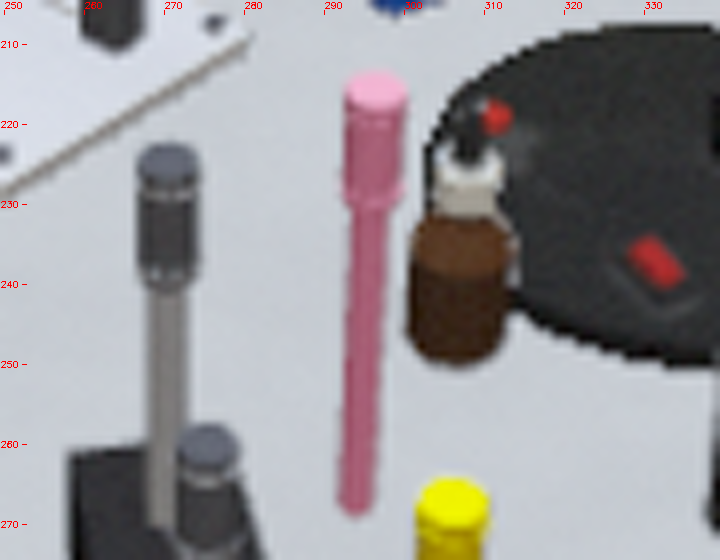

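```bash
cat > fit.py <<'E'
from h import *
from scipy.optimize import least_squares
def W(q,P):
    c,s=np.cos(q[2]),np.sin(q[2]);return np.array([q[0]+c*P[0]-s*P[1],q[1]+s*P[0]+c*P[1],P[2]])
def arm(th,r,z): # local
    return [-r*np.sin(th),.045-r*np.cos(th),z]
if __name__=='__main__':
    top=[((-.0,-.025,.114),(217.2,173)),((.065,.105,.012),(178.5,169)),((.065,-.105,.012),(238.5,153)),((-.065,-.105,.012),(249.5,190.5)),((-.065,.105,.012),(189,207))]
    sc=[((0,-.025,.114),(244.3,177.3)),((-.065,.105,.012),(202,198.7)),((-.065,-.105,.012),(248.8,227.5)),((.065,-.105,.012),(279.7,208.7))]
    ta=[((.07,.064),(218.8,185.4))];sa=[((.118,.125),(240.,185.3))]
    def res(q,off=True):
        r=[]
        for n,L,A,o in(('top',top,ta,q[4:6]),('scene',sc,sa,q[6:8])):
            for P,uv in L:r.append(proj(n,W(q,P))[0]+o-uv)
            for (rr,z),uv in A:r.append(proj(n,W(q,arm(q[3],rr,z)))[0]+o-uv)
        return np.r_[np.ravel(r),q[4:]*.5]
    s=least_squares(res,[.5,.1,.25,.4,0,0,0,0]);print(s.x,np.degrees(s.x[2:4]));print(s.fun.reshape(-1,2).round(2))
    q=s.x;np.save('q.npy',q)
    for nm,P in(('upper',(0,-.025,.114)),('lower',arm(q[3],.07,.064)),('handle',arm(q[3],.118,.106)),('handlehome',arm(0,.118,.106)),('pivot',(0,.045,.06))):print(nm,W(q,P).round(4))
    print('tri upper',tri((244.3,177.3),(217.2,173)))
    print('tri long head top',tri((269.8,225),(318.2,204)));print('tri short',tri((274.6,261.5),(334.5,211.5)))
    for n in('scene','top'):
        d=np.load(f'pics/{n}0.npz');C=cloud(n,d['d'])
        for u,v in([(270,225),(275,261),(270,233)] if n=='scene' else [(318,204),(334,211),(217,169),(335,188),(310,212)]):print(n,u,v,C[v,u].round(4))
E
python3 fit.py
```

```text
[ 0.57930692  0.17847884  0.29112883  0.45404538  0.60778113 -0.0604792
 -0.16669357  1.14572848] [16.68045346 26.01488379]
[[ 1.03  0.44]
 [-1.47 -0.09]
 [ 0.9  -0.86]
 [ 0.33 -0.09]
 [-2.01  0.45]
 [ 1.06  0.17]
 [ 0.43 -0.12]
 [-1.04 -0.26]
 [-0.02  0.23]
 [ 0.64 -0.45]
 [ 0.04  0.32]
 [ 0.3  -0.03]
 [-0.08  0.57]]
upper [0.5865 0.1545 0.114 ]
lower [0.555  0.1525 0.064 ]
handle [0.5473 0.1051 0.106 ]
handlehome [0.6003 0.1086 0.106 ]
pivot [0.5664 0.2216 0.06  ]
tri upper (array([0.58730459, 0.1569212 , 0.10851117]), np.float64(0.003015180518235939))
tri long head top (array([ 0.49791688, -0.141721  ,  0.17109659]), np.float64(0.0001331998210360071))
tri short (array([ 0.47941485, -0.19761821,  0.11680463]), np.float64(0.002501752411652836))
scene 270 225 [ 0.4979 -0.1425  0.1716]
scene 275 261 [ 0.4765 -0.2018  0.1226]
scene 270 233 [ 0.4946 -0.1483  0.1546]
top 318 204 [ 0.4979 -0.1411  0.1718]
top 334 211 [ 0.4816 -0.1954  0.1241]
top 217 169 [0.6007 0.1572 0.1099]
top 335 188 [ 0.5632 -0.2195  0.0022]
top 310 212 [ 0.4811 -0.1347  0.0398]
```

Run:
```python
from h import *
for n in('scene','top'):
    z=np.load(f'pics/{n}0.npz');p=z['p'];C=cloud(n,z['d']);hsv=cv2.cvtColor(p,cv2.COLOR_RGB2HSV)
    m=((hsv[...,0]>12)&(hsv[...,0]<25)&(hsv[...,1]>110)).astype(np.uint8)
    k,l,st,ce=cv2.connectedComponentsWithStats(m)
    for i in range(1,k):
        x,y,w,h,a=st[i]
        if a>15 and 170<x<260 and 160<y<210: print(n,st[i],ce[i],np.median(C[l==i],0).round(4),'ztop',np.percentile(C[l==i][:,2],90))
# lamp & tall things region in the top/scene clouds
for n in('scene','top'):
    C=cloud(n,np.load(f'pics/{n}0.npz')['d']).reshape(-1,3)
    for lo,hi in((.13,.2),(.2,.3),(.3,.6)):
        m=(C[:,2]>lo)&(C[:,2]<hi)&(C[:,0]>.3)&(C[:,0]<.85)&(abs(C[:,1])<.4);Q=C[m]
        print(n,lo,hi,len(Q),Q.min(0).round(3) if len(Q) else'',Q.max(0).round(3) if len(Q) else '')
        print('   x<.68:',len(Q[Q[:,0]<.68]),[Q[Q[:,0]<.68].min(0).round(3),Q[Q[:,0]<.68].max(0).round(3)] if (Q[:,0]<.68).any() else '')
```

```text
scene [228 165  12   8  55] [234.50909091 168.90909091] [0.6493 0.3517 0.0224] ztop 0.02515403732478041
scene [214 167   8   8  33] [217.75757576 170.75757576] [0.5892 0.3614 0.024 ] ztop 0.02616855873151207
scene [241 175   9   6  36] [245.36111111 177.33333333] [0.5913 0.1582 0.1075] ztop 0.11110202055959928
scene [232 193   8   6  40] [235.625 195.425] [0.5549 0.1565 0.0583] ztop 0.06136107183156747
top [215 169   9   9  37] [218.81081081 172.78378378] [0.5904 0.1509 0.1127] ztop 0.11743423639771296
top [216 182  10   9  51] [220.54901961 185.60784314] [0.5566 0.15   0.0618] ztop 0.0654650535144794
scene 0.13 0.2 931 [ 0.489 -0.296  0.13 ] [0.85  0.341 0.2  ]
   x<.68: 412 [array([ 0.489, -0.296,  0.13 ]), array([ 0.583, -0.124,  0.174])]
scene 0.2 0.3 1941 [ 0.67  -0.088  0.2  ] [0.831 0.064 0.3  ]
   x<.68: 309 [array([ 0.67 , -0.041,  0.23 ]), array([0.68 , 0.034, 0.299])]
scene 0.3 0.6 2147 [ 0.684 -0.079  0.3  ] [0.813 0.047 0.434]
   x<.68: 0 
top 0.13 0.2 567 [ 0.489 -0.295  0.13 ] [0.85  0.338 0.183]
   x<.68: 133 [array([ 0.489, -0.295,  0.131]), array([ 0.582, -0.124,  0.181])]
top 0.2 0.3 743 [ 0.671 -0.086  0.229] [0.843 0.084 0.3  ]
   x<.68: 175 [array([ 0.671, -0.039,  0.234]), array([0.68 , 0.039, 0.297])]
top 0.3 0.6 2601 [ 0.68 -0.08  0.3 ] [0.834 0.07  0.439]
   x<.68: 0
```

```bash
python3 - <<'E'
s=open('fit.py').read()
for a,b in [("(217.2,173)","(219.1,173.1)"),("(178.5,169)","(178.5,168.6)"),("(238.5,153)","(239.9,152.3)"),("(249.5,190.5)","(250.1,190.1)"),("(189,207)","(188.3,207.4)"),("(244.3,177.3)","(245.5,176.9)"),("(202,198.7)","(202.3,199.3)"),("(248.8,227.5)","(249.9,227.6)"),("(279.7,208.7)","(280.8,209.1)"),("(218.8,185.4)","(220.9,185.5)"),("(240.,185.3)","(240.9,185.1)"),("(269.8,225)","(270.5,224.75)"),("(318.2,204)","(319,204)"),("(274.6,261.5)","(275.5,260.4)"),("(334.5,211.5)","(335.4,211.4)")]: s=s.replace(a,b)
open('fit.py','w').write(s)
E
python3 fit.py
```

```text
[ 0.57997691  0.17442918  0.29134432  0.45423925  0.22844927 -0.03442512
 -0.10284915  0.64381488] [16.69280004 26.02599216]
[[ 0.1   0.18]
 [-0.6   0.17]
 [ 0.36 -0.31]
 [ 0.61  0.15]
 [-0.42 -0.1 ]
 [-0.12 -0.08]
 [ 0.16  0.36]
 [-0.57 -0.78]
 [-0.16  0.33]
 [ 0.51 -0.73]
 [ 0.09  0.65]
 [ 0.11 -0.02]
 [-0.05  0.32]]
upper [0.5872 0.1505 0.114 ]
lower [0.5557 0.1485 0.064 ]
handle [0.5479 0.1011 0.106 ]
handlehome [0.6009 0.1045 0.106 ]
pivot [0.5671 0.2175 0.06  ]
tri upper (array([0.58719227, 0.15049458, 0.11316521]), np.float64(0.0015778938009848214))
tri long head top (array([ 0.49810792, -0.14385425,  0.17309117]), np.float64(0.0004611590078583363))
tri short (array([ 0.47991968, -0.19966612,  0.12128904]), np.float64(0.0016738789386530413))
scene 270 225 [ 0.4979 -0.1425  0.1716]
scene 275 261 [ 0.4765 -0.2018  0.1226]
scene 270 233 [ 0.4946 -0.1483  0.1546]
top 318 204 [ 0.4979 -0.1411  0.1718]
top 334 211 [ 0.4816 -0.1954  0.1241]
top 217 169 [0.6007 0.1572 0.1099]
top 335 188 [ 0.5632 -0.2195  0.0022]
top 310 212 [ 0.4811 -0.1347  0.0398]
```

```bash
cat > rel.py <<'E'
from h import *
def rel(P,yaw,s=None):
    "world target TCP + yaw (tool down) -> tool-axis shift, ry"
    s=s or status.observe();R=Ro.from_euler('xyz',s['tool_rot']).as_matrix()
    Rt=Ro.from_euler('xyz',[-np.pi/2,0,yaw]).as_matrix()
    return (R.T@(np.array(P)-s['tool_pos'])).round(4),Ro.from_matrix(R.T@Rt).as_rotvec().round(4)
E
python3 - <<'E'
from rel import *;from fit import W
q=np.load('q.npy')
for P in((-.097,-.068,.243),(-.097,-.068,.109),(-.025,-.069,.109)):
    w=W(q,P);print(w,rel(w,q[2]))
E
```

```text
[0.50659696 0.0814325  0.243     ] (array([-2.328e-01,  4.000e-04, -4.220e-01]), array([ 4.000e-04,  8.336e-01, -1.300e-03]))
[0.50659696 0.0814325  0.109     ] (array([-0.2326,  0.1344, -0.4221]), array([ 4.000e-04,  8.336e-01, -1.300e-03]))
[0.57585002 0.10115594 0.109     ] (array([-0.1849,  0.1343, -0.476 ]), array([ 4.000e-04,  8.336e-01, -1.300e-03]))
```

```bash
python3 -m creep '[{"dx":-0.0388,"dz":-0.0703,"ry":0.14,"gripper":0},{"dx":-0.0776,"dz":-0.1407,"ry":0.28,"gripper":0},{"dx":-0.1164,"dz":-0.211,"ry":0.42,"gripper":0},{"dx":-0.1552,"dz":-0.2813,"ry":0.56,"gripper":0},{"dx":-0.194,"dz":-0.3517,"ry":0.7,"gripper":0},{"dx":-0.2328,"dz":-0.422,"ry":0.8336,"gripper":0},{"dx":-0.2328,"dz":-0.422,"ry":0.8336,"gripper":0},{"dx":-0.2328,"dz":-0.422,"ry":0.8336,"gripper":0},{"dx":-0.2328,"dz":-0.422,"ry":0.8336,"gripper":0},{"dx":-0.2328,"dz":-0.422,"ry":0.8336,"gripper":0},{"dx":-0.2328,"dz":-0.422,"ry":0.8336,"gripper":0},{"dx":-0.2328,"dz":-0.422,"ry":0.8336,"gripper":0}]' 20
python3 - <<'E'
from rel import *;from fit import W
q=np.load('q.npy')
for P in((-.097,-.068,.109),(-.025,-.069,.109)):
    w=W(q,P);print(w,rel(w,q[2]))
E
```

```text
[0.50659696 0.0814325  0.109     ] (array([-0.2326,  0.1344, -0.4221]), array([ 4.000e-04,  8.336e-01, -1.300e-03]))
[0.57585002 0.10115594 0.109     ] (array([-0.1849,  0.1343, -0.476 ]), array([ 4.000e-04,  8.336e-01, -1.300e-03]))invalid input at $[0]: expected keys dx, dy, dz, rx, ry, rz, gripper
```

All keys are required in each row.

```bash
python3 -m creep '[{"dx":-0.0388,"dy":0,"dz":-0.0703,"rx":0,"ry":0.14,"rz":0,"gripper":0},{"dx":-0.0776,"dy":0,"dz":-0.1407,"rx":0,"ry":0.28,"rz":0,"gripper":0},{"dx":-0.1164,"dy":0,"dz":-0.211,"rx":0,"ry":0.42,"rz":0,"gripper":0},{"dx":-0.1552,"dy":0,"dz":-0.2813,"rx":0,"ry":0.56,"rz":0,"gripper":0},{"dx":-0.194,"dy":0,"dz":-0.3517,"rx":0,"ry":0.7,"rz":0,"gripper":0},{"dx":-0.2328,"dy":0,"dz":-0.422,"rx":0,"ry":0.8336,"rz":0,"gripper":0},{"dx":-0.2328,"dy":0,"dz":-0.422,"rx":0,"ry":0.8336,"rz":0,"gripper":0},{"dx":-0.2328,"dy":0,"dz":-0.422,"rx":0,"ry":0.8336,"rz":0,"gripper":0},{"dx":-0.2328,"dy":0,"dz":-0.422,"rx":0,"ry":0.8336,"rz":0,"gripper":0},{"dx":-0.2328,"dy":0,"dz":-0.422,"rx":0,"ry":0.8336,"rz":0,"gripper":0},{"dx":-0.2328,"dy":0,"dz":-0.422,"rx":0,"ry":0.8336,"rz":0,"gripper":0},{"dx":-0.2328,"dy":0,"dz":-0.422,"rx":0,"ry":0.8336,"rz":0,"gripper":0}]' 20
python3 - <<'E'
from rel import *;from fit import W
q=np.load('q.npy')
for P in((-.097,-.068,.109),(-.025,-.069,.109)):
    w=W(q,P);print(w,rel(w,q[2]))
E
```

```text
time: 1.6
tool_pos: [0.5063, 0.0827, 0.2439]
tool_rot: [-1.571, -0.0, 0.293]
contact_force: [0.1, 0.7, 0.7]
opening: 0.0006
[0.50659696 0.0814325  0.109     ] (array([-1.000e-04,  1.349e-01, -1.300e-03]), array([-0.0001,  0.0017,  0.0003]))
[0.57585002 0.10115594 0.109     ] (array([ 0.0719,  0.1349, -0.0024]), array([-0.0001,  0.0017,  0.0003]))
```

```bash
python3 -m creep '[{"dx":0,"dy":0.045,"dz":0,"rx":0,"ry":0,"rz":0,"gripper":0},{"dx":0,"dy":0.09,"dz":0,"rx":0,"ry":0,"rz":0,"gripper":0},{"dx":0,"dy":0.135,"dz":-0.001,"rx":0,"ry":0,"rz":0,"gripper":0},{"dx":0.005,"dy":0.135,"dz":-0.001,"rx":0,"ry":0,"rz":0,"gripper":0},{"dx":0.012,"dy":0.135,"dz":-0.001,"rx":0,"ry":0,"rz":0,"gripper":0},{"dx":0.019,"dy":0.135,"dz":-0.001,"rx":0,"ry":0,"rz":0,"gripper":0},{"dx":0.026,"dy":0.135,"dz":-0.001,"rx":0,"ry":0,"rz":0,"gripper":0},{"dx":0.033,"dy":0.135,"dz":-0.001,"rx":0,"ry":0,"rz":0,"gripper":0},{"dx":0.04,"dy":0.135,"dz":-0.002,"rx":0,"ry":0,"rz":0,"gripper":0},{"dx":0.046,"dy":0.135,"dz":-0.002,"rx":0,"ry":0,"rz":0,"gripper":0},{"dx":0.052,"dy":0.135,"dz":-0.002,"rx":0,"ry":0,"rz":0,"gripper":0},{"dx":0.058,"dy":0.135,"dz":-0.002,"rx":0,"ry":0,"rz":0,"gripper":0},{"dx":0.062,"dy":0.135,"dz":-0.002,"rx":0,"ry":0,"rz":0,"gripper":0},{"dx":0.065,"dy":0.135,"dz":-0.002,"rx":0,"ry":0,"rz":0,"gripper":0},{"dx":0.065,"dy":0.135,"dz":-0.002,"rx":0,"ry":0,"rz":0,"gripper":0}]'
python3 - <<'E'
from rel import *
for n in('scene','top'):
    p,d=read_camera(n);crop(p,*((190,145,290,220) if n=='scene' else (165,140,265,215)),8,f'pics/{n}1.png')
E
```

```text
time: 3.48
tool_pos: [0.5698, 0.0986, 0.1087]
tool_rot: [-1.571, -0.0, 0.291]
contact_force: [0.1, -0.2, 1.0]
opening: 0.0005
```

View pics/scene1.png

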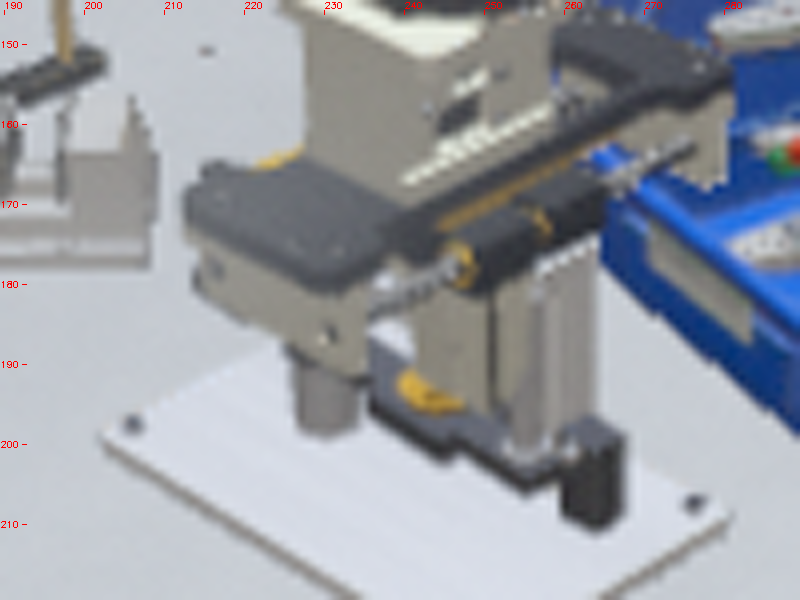

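View pics/top1.png

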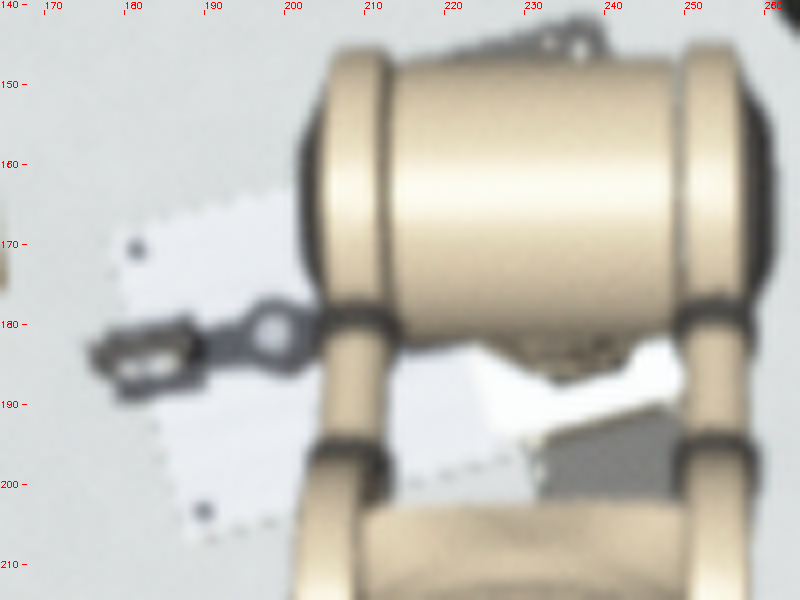

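```bash
python3 -m creep '[{"dx":0.002,"dy":0,"dz":0,"rx":0,"ry":0,"rz":0,"gripper":0},{"dx":0.004,"dy":0,"dz":0,"rx":0,"ry":0,"rz":0,"gripper":0},{"dx":0.006,"dy":0,"dz":0,"rx":0,"ry":0,"rz":0,"gripper":0},{"dx":0.006,"dy":0,"dz":0,"rx":0,"ry":0,"rz":0,"gripper":0}]'
```

```text
time: 4.08
tool_pos: [0.5755, 0.1003, 0.1087]
tool_rot: [-1.571, -0.0, 0.291]
contact_force: [-0.2, 0.2, -0.4]
opening: 0.0004
```

```bash
python3 -m creep '[{"dx":0.001,"dy":0,"dz":0,"rx":0,"ry":0,"rz":0,"gripper":0},{"dx":0.002,"dy":0,"dz":0,"rx":0,"ry":0,"rz":0,"gripper":0},{"dx":0.002,"dy":0,"dz":0,"rx":0,"ry":0,"rz":0,"gripper":0}]';python3 -m creep '[{"dx":0.001,"dy":0,"dz":0,"rx":0,"ry":0,"rz":0,"gripper":0},{"dx":0.001,"dy":0,"dz":0,"rx":0,"ry":0,"rz":0,"gripper":0}]'
```

```text
time: 4.45
tool_pos: [0.5773, 0.1008, 0.1087]
tool_rot: [-1.571, -0.0, 0.291]
contact_force: [0.1, 0.2, -0.5]
opening: 0.0003
time: 4.7
tool_pos: [0.5783, 0.1011, 0.1087]
tool_rot: [-1.571, -0.0, 0.291]
contact_force: [-1.0, -0.8, 0.5]
opening: 0.0005
```

```bash
for i in 1 2; do python3 -m creep '[{"dx":0.001,"dy":0,"dz":0,"rx":0,"ry":0,"rz":0,"gripper":0},{"dx":0.001,"dy":0,"dz":0,"rx":0,"ry":0,"rz":0,"gripper":0}]'; done
```

```text
time: 4.95
tool_pos: [0.5791, 0.1013, 0.1087]
tool_rot: [-1.571, 0.0, 0.291]
contact_force: [-0.9, -1.5, 0.4]
opening: 0.0002
time: 5.2
tool_pos: [0.5793, 0.1014, 0.1086]
tool_rot: [-1.571, 0.002, 0.291]
contact_force: [-4.5, -1.7, 2.1]
opening: 0.0006
```

```bash
python3 -m creep '[{"dx":0.001,"dy":0,"dz":0,"rx":0,"ry":0,"rz":0,"gripper":0},{"dx":0.002,"dy":0,"dz":0,"rx":0,"ry":0,"rz":0,"gripper":0},{"dx":0.002,"dy":0,"dz":0,"rx":0,"ry":0,"rz":0,"gripper":0}]'
```

```text
time: 5.58
tool_pos: [0.5796, 0.1014, 0.1086]
tool_rot: [-1.57, 0.006, 0.291]
contact_force: [-11.7, -5.0, 6.9]
opening: 0.0003
```

```bash
python3 -m creep '[{"dx":-0.01,"dy":0,"dz":0,"rx":0,"ry":0,"rz":0,"gripper":0},{"dx":-0.03,"dy":0,"dz":0,"rx":0,"ry":0,"rz":0,"gripper":0},{"dx":-0.035,"dy":-0.04,"dz":0,"rx":0,"ry":0,"rz":0,"gripper":0},{"dx":-0.035,"dy":-0.09,"dz":0,"rx":0,"ry":0,"rz":0,"gripper":0},{"dx":-0.035,"dy":-0.14,"dz":0,"rx":0,"ry":0,"rz":0,"gripper":0.5},{"dx":-0.035,"dy":-0.14,"dz":0,"rx":0,"ry":0,"rz":0,"gripper":0.5}]'
python3 - <<'E'
from rel import *
print(rel((.498,-.1435,.243),1.26),rel((.45,-.05,.243),1.26))
E
```

```text
time: 6.32
tool_pos: [0.5506, 0.0924, 0.2533]
tool_rot: [-1.573, -0.01, 0.292]
contact_force: [0.3, 0.0, -0.6]
opening: 0.0163
(array([-0.1183,  0.0096, -0.2108]), array([ 0.0069, -0.9684,  0.0082])) (array([-0.1374,  0.0091, -0.1075]), array([ 0.0069, -0.9684,  0.0082]))
```

```bash
python3 -m creep '[{"dx":-0.02,"dy":0,"dz":-0.035,"rx":0,"ry":-0.161,"rz":0,"gripper":0.5},{"dx":-0.04,"dy":0,"dz":-0.07,"rx":0,"ry":-0.322,"rz":0,"gripper":0.5},{"dx":-0.06,"dy":0.005,"dz":-0.105,"rx":0,"ry":-0.483,"rz":0,"gripper":0.5},{"dx":-0.08,"dy":0.005,"dz":-0.14,"rx":0,"ry":-0.644,"rz":0,"gripper":0.5},{"dx":-0.1,"dy":0.005,"dz":-0.176,"rx":0,"ry":-0.805,"rz":0,"gripper":0.5},{"dx":-0.118,"dy":0.005,"dz":-0.211,"rx":0,"ry":-0.968,"rz":0,"gripper":0.5},{"dx":-0.118,"dy":0.005,"dz":-0.211,"rx":0,"ry":-0.968,"rz":0,"gripper":0.5},{"dx":-0.118,"dy":0.005,"dz":-0.211,"rx":0,"ry":-0.968,"rz":0,"gripper":0.5},{"dx":-0.118,"dy":0.005,"dz":-0.211,"rx":0,"ry":-0.968,"rz":0,"gripper":0.5}]'
python3 - <<'E'
from rel import *
print(rel((.498,-.1435,.153),1.26))
p,d=read_camera('top');crop(p,165,140,265,215,8,'pics/top2.png')
p,d=read_camera('scene');crop(p,220,150,340,240,6,'pics/scene2.png')
E
```

```text
time: 7.45
tool_pos: [0.4962, -0.1428, 0.2434]
tool_rot: [-1.571, -0.0, 1.26]
contact_force: [0.4, 0.3, 0.0]
opening: 0.0455
(array([-0.0001,  0.0904, -0.0019]), array([-0.0003, -0.0003,  0.0005]))
```

View pics/top2.png

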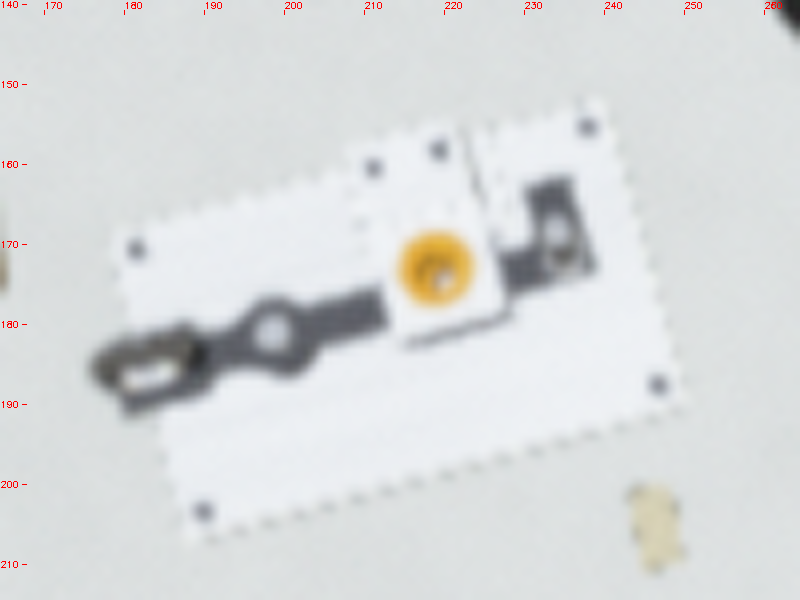

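View pics/scene2.png

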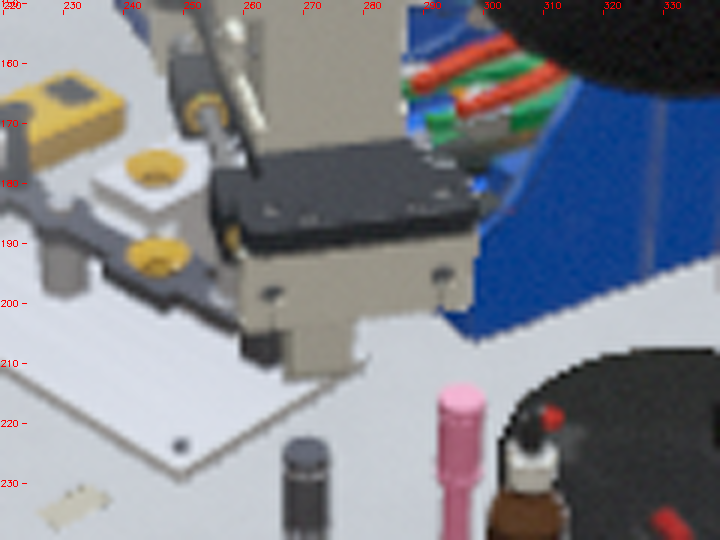

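```bash
python3 -m creep '[{"dx":0,"dy":0.03,"dz":-0.002,"rx":0,"ry":0,"rz":0,"gripper":0.5},{"dx":0,"dy":0.06,"dz":-0.002,"rx":0,"ry":0,"rz":0,"gripper":0.5},{"dx":0,"dy":0.08,"dz":-0.002,"rx":0,"ry":0,"rz":0,"gripper":0.5},{"dx":0,"dy":0.0905,"dz":-0.002,"rx":0,"ry":0,"rz":0,"gripper":0.5},{"dx":0,"dy":0.0905,"dz":-0.002,"rx":0,"ry":0,"rz":0,"gripper":0.5}]'
python3 - <<'E'
from rel import *
p,d=read_camera('scene');crop(p,220,180,340,270,6,'pics/scene3.png')
E
```

```text
time: 8.18
tool_pos: [0.4979, -0.1441, 0.1529]
tool_rot: [-1.57, -0.0, 1.26]
contact_force: [1.2, 1.1, 0.9]
opening: 0.0459
```

View pics/scene3.png

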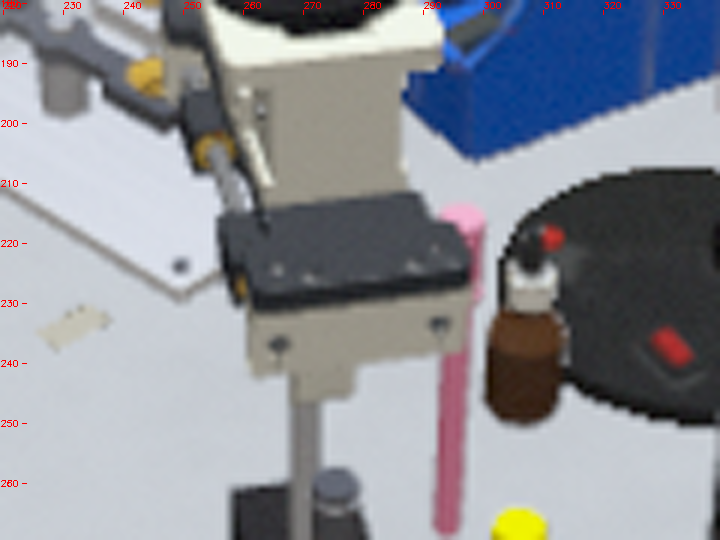

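Run:
```python
from rel import *
t=status.observe();R=Ro.from_euler('xyz',t['tool_rot']).as_matrix()
# outer face of the near finger at tip: +-x 42 mm, tip y +17mm, z +-9.5
for s in(-.0425,.0425):
  print(s,[proj('scene',t['tool_pos']+R@np.array([s,.017,z]))[0].round(1) for z in(-.0095,0,.0095)])
print('rod axis', proj('scene',[[.498,-.1437,.125],[.498,-.1437,.10],[.498,-.1437,.08]]))
```

```text
-0.0425 [array([278.9, 249.5]), array([274.6, 250.1]), array([270.3, 250.7])]
0.0425 [array([270.7, 225.9]), array([266.7, 226.4]), array([262.6, 226.9])]
rod axis [[270.2057585  241.72354848]
 [270.1492625  250.18377783]
 [270.10486999 256.77969824]]
```

```bash
python3 -m creep '[{"dx":0,"dy":0,"dz":0,"rx":0,"ry":0,"rz":0,"gripper":0},{"dx":0,"dy":0,"dz":0,"rx":0,"ry":0,"rz":0,"gripper":0},{"dx":0,"dy":0,"dz":0,"rx":0,"ry":0,"rz":0,"gripper":0},{"dx":0,"dy":0,"dz":0,"rx":0,"ry":0,"rz":0,"gripper":0},{"dx":0,"dy":0,"dz":0,"rx":0,"ry":0,"rz":0,"gripper":0}]' 40
```

```text
time: 8.85
tool_pos: [0.4983, -0.1439, 0.1535]
tool_rot: [-1.571, -0.001, 1.259]
contact_force: [0.7, 4.3, 2.9]
opening: 0.0172
```

```bash
python3 -m creep '[{"dx":0,"dy":-0.01,"dz":0,"rx":0,"ry":0,"rz":0,"gripper":0},{"dx":0,"dy":-0.025,"dz":0,"rx":0,"ry":0,"rz":0,"gripper":0},{"dx":0,"dy":-0.04,"dz":0,"rx":0,"ry":0,"rz":0,"gripper":0},{"dx":0,"dy":-0.07,"dz":0,"rx":0,"ry":0,"rz":0,"gripper":0},{"dx":0,"dy":-0.11,"dz":0,"rx":0,"ry":0,"rz":0,"gripper":0},{"dx":0,"dy":-0.15,"dz":0,"rx":0,"ry":0,"rz":0,"gripper":0},{"dx":0,"dy":-0.15,"dz":0,"rx":0,"ry":0,"rz":0,"gripper":0},{"dx":0,"dy":-0.15,"dz":0,"rx":0,"ry":0,"rz":0,"gripper":0}]'
python3 - <<'E'
from rel import *
print(rel((.5872,.1505,.3),1.26))
p,d=read_camera('scene');crop(p,210,120,350,270,4,'pics/scene4.png')
print(proj('scene',[[.498,-.1437,.16]]))
E
```

```text
time: 9.85
tool_pos: [0.4973, -0.1447, 0.303]
tool_rot: [-1.57, 0.001, 1.259]
contact_force: [0.6, 1.3, -0.9]
opening: 0.0172
(array([0.3086, 0.0028, 0.005 ]), array([-0.0007, -0.0009, -0.0007]))
[[270.28676893 229.46006387]]
```

View pics/scene4.png

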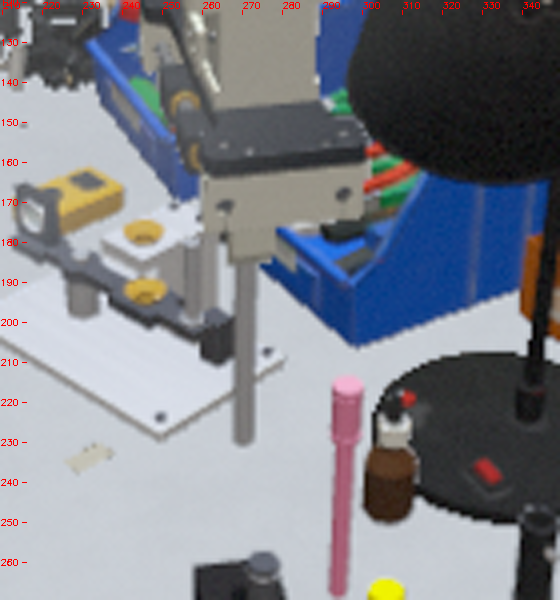

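```bash
python3 -m creep '[{"dx":0.045,"dy":0,"dz":0.014,"rx":0,"ry":0,"rz":0,"gripper":0},{"dx":0.092,"dy":0,"dz":0.028,"rx":0,"ry":0,"rz":0,"gripper":0},{"dx":0.139,"dy":0,"dz":0.042,"rx":0,"ry":0,"rz":0,"gripper":0},{"dx":0.18,"dy":0,"dz":0.034,"rx":0,"ry":0,"rz":0,"gripper":0},{"dx":0.225,"dy":0,"dz":0.024,"rx":0,"ry":0,"rz":0,"gripper":0},{"dx":0.27,"dy":0,"dz":0.014,"rx":0,"ry":0,"rz":0,"gripper":0},{"dx":0.3086,"dy":0.003,"dz":0.005,"rx":0,"ry":0,"rz":0,"gripper":0},{"dx":0.3086,"dy":0.003,"dz":0.005,"rx":0,"ry":0,"rz":0,"gripper":0},{"dx":0.3086,"dy":0.003,"dz":0.005,"rx":0,"ry":0,"rz":0,"gripper":0},{"dx":0.3086,"dy":0.003,"dz":0.005,"rx":0,"ry":0,"rz":0,"gripper":0}]'
python3 - <<'E'
from rel import *
print(rel((.5872,.1505,.3),1.26))
p,d=read_camera('scene');crop(p,200,120,300,220,6,'pics/scene5.png')
p,d=read_camera('top');crop(p,165,120,265,215,6,'pics/top5.png')
E
```

```text
time: 11.15
tool_pos: [0.5874, 0.1497, 0.3001]
tool_rot: [-1.57, 0.001, 1.258]
contact_force: [0.7, 0.1, -2.7]
opening: 0.0173
(array([0.0007, 0.0001, 0.0004]), array([-0.0005, -0.0018, -0.0005]))
```

View pics/scene5.png

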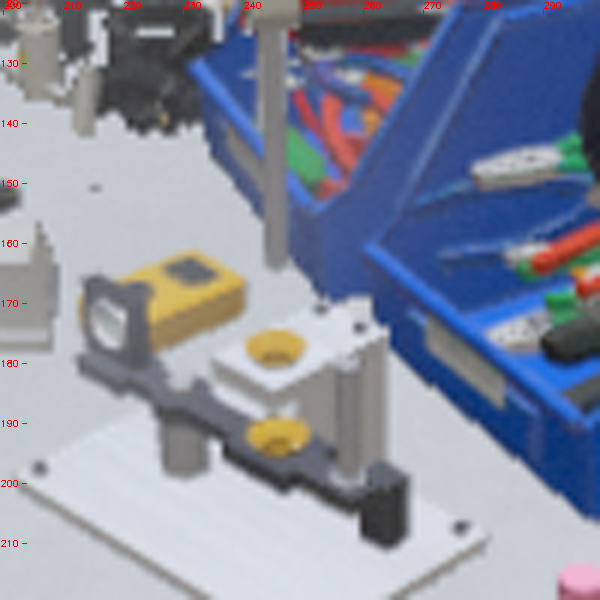

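View pics/top5.png

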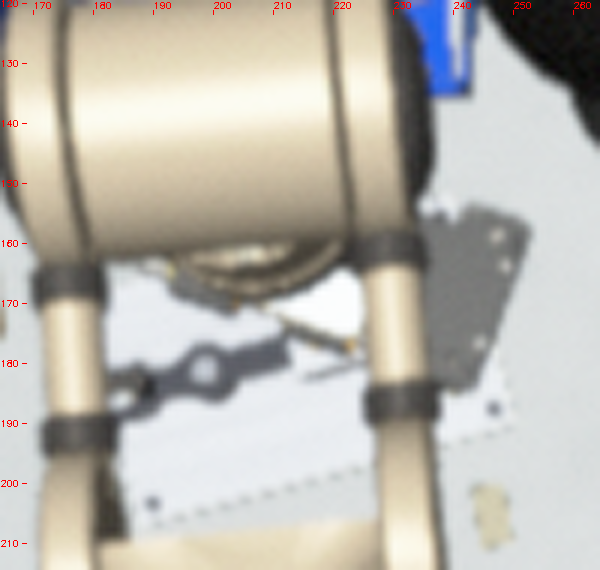

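Run:
```python
from rel import *
t=status.observe()['tool_pos']
c=proj('scene',[t-[0,0,.1375],t-[0,0,.1435],[.5872,.1505,.114],[.5883,.1505,.114],[.5872,.1525,.114],[.5872,.1505,.064]]);print(c.round(2))
p,d=read_camera('scene');C=cloud('scene',d)
for v in(150,154,158,161,163):print(v,C[v,244:248].round(4).tolist())
g=p[155:170,240:252].astype(int).sum(2);print(g)
```

```text
[[245.53 161.56]
 [245.59 163.44]
 [245.77 176.61]
 [246.11 176.51]
 [245.45 176.29]
 [246.22 191.36]]
150 [[0.5838, 0.1494, 0.2003], [0.5865, 0.1488, 0.1999], [0.5873, 0.1444, 0.2017], [0.5902, 0.144, 0.2011]]
154 [[0.5832, 0.1491, 0.1883], [0.5871, 0.1508, 0.1865], [0.5853, 0.141, 0.1915], [0.5902, 0.1447, 0.1885]]
158 [[0.5828, 0.1491, 0.1759], [0.5833, 0.1439, 0.1783], [0.5855, 0.1422, 0.1785], [0.5887, 0.1423, 0.1776]]
161 [[0.5825, 0.1491, 0.1666], [0.5843, 0.1465, 0.1673], [0.5871, 0.1458, 0.1669], [0.5876, 0.1407, 0.1693]]
163 [[0.5823, 0.149, 0.1603], [0.5827, 0.1435, 0.1629], [0.5856, 0.1433, 0.1622], [0.5899, 0.1456, 0.1599]]
[[598 570 406 324 379 389 394 371 332 295 308 321]
 [596 599 569 416 380 390 390 378 337 294 278 294]
 [599 600 596 570 385 394 396 381 330 295 294 282]
 [598 599 597 567 379 397 395 371 320 305 292 287]
 [600 600 595 573 398 389 395 374 318 296 287 289]
 [599 597 595 573 423 393 389 374 306 295 291 283]
 [597 594 597 572 425 390 394 379 353 293 286 282]
 [599 599 601 574 421 397 396 404 446 290 278 281]
 [602 603 601 575 427 394 392 410 455 287 286 277]
 [604 605 600 586 491 431 443 489 521 403 275 275]
 [589 605 602 603 590 549 567 606 606 576 400 279]
 [520 591 605 604 605 602 606 606 605 605 579 406]
 [455 531 605 602 604 602 604 601 601 600 602 563]
 [419 541 608 605 602 604 603 604 602 601 603 579]
 [417 551 606 609 607 608 606 608 605 607 605 602]]
```

```bash
python3 -m creep '[{"dx":0.0005,"dy":0.02,"dz":0,"rx":0,"ry":0,"rz":0,"gripper":0},{"dx":0.0005,"dy":0.036,"dz":0,"rx":0,"ry":0,"rz":0,"gripper":0},{"dx":0.0005,"dy":0.042,"dz":0,"rx":0,"ry":0,"rz":0,"gripper":0},{"dx":0.0005,"dy":0.042,"dz":0,"rx":0,"ry":0,"rz":0,"gripper":0},{"dx":0.0005,"dy":0.042,"dz":0,"rx":0,"ry":0,"rz":0,"gripper":0}]'
python3 - <<'E'
from rel import *
print(status.observe()['torque'])
p,d=read_camera('scene');crop(p,220,145,270,200,10,'pics/scene6.png')
E
```

```text
time: 11.92
tool_pos: [0.5883, 0.1512, 0.2591]
tool_rot: [-1.572, -0.001, 1.259]
contact_force: [0.3, -0.2, -1.9]
opening: 0.0172
[ 0.02786326 -0.05235498  0.02591735]
```

View pics/scene6.png

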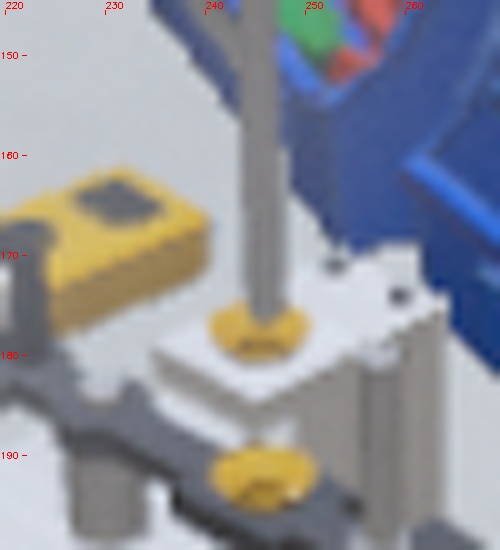

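```bash
python3 -m creep '[{"dx":-0.001,"dy":0.001,"dz":0.001,"rx":0,"ry":0,"rz":0,"gripper":0},{"dx":-0.001,"dy":0.004,"dz":0.001,"rx":0,"ry":0,"rz":0,"gripper":0},{"dx":-0.001,"dy":0.007,"dz":0.001,"rx":0,"ry":0,"rz":0,"gripper":0},{"dx":-0.001,"dy":0.01,"dz":0.001,"rx":0,"ry":0,"rz":0,"gripper":0},{"dx":-0.001,"dy":0.01,"dz":0.001,"rx":0,"ry":0,"rz":0,"gripper":0}]'
python3 -c "
from rel import *
print(status.observe()['torque'])"
```

```text
time: 12.6
tool_pos: [0.5866, 0.1507, 0.2479]
tool_rot: [-1.57, 0.0, 1.259]
contact_force: [-0.0, 0.4, -1.6]
opening: 0.0169
[ 0.02409314 -0.04487823 -0.03523075]
```

```bash
python3 -m creep '[{"dx":0,"dy":0.002,"dz":0,"rx":0,"ry":0,"rz":0,"gripper":0},{"dx":0,"dy":0.004,"dz":0,"rx":0,"ry":0,"rz":0,"gripper":0},{"dx":0,"dy":0.006,"dz":0,"rx":0,"ry":0,"rz":0,"gripper":0},{"dx":0,"dy":0.006,"dz":0,"rx":0,"ry":0,"rz":0,"gripper":0}]'
python3 -c "
from rel import *
print(status.observe()['torque'])"
```

```text
time: 13.1
tool_pos: [0.5867, 0.151, 0.2421]
tool_rot: [-1.571, -0.001, 1.26]
contact_force: [0.8, 1.4, -1.4]
opening: 0.0174
[ 0.70512825 -0.1532214  -0.04125481]
```

```bash
python3 -m creep '[{"dx":0.0007,"dy":0,"dz":0.0002,"rx":0,"ry":0,"rz":0,"gripper":0},{"dx":0.0007,"dy":0.001,"dz":0.0002,"rx":0,"ry":0,"rz":0,"gripper":0},{"dx":0.0007,"dy":0.003,"dz":0.0002,"rx":0,"ry":0,"rz":0,"gripper":0},{"dx":0.0007,"dy":0.003,"dz":0.0002,"rx":0,"ry":0,"rz":0,"gripper":0}]'
python3 -c "
from rel import *
print(status.observe()['torque'])"
```

```text
time: 13.6
tool_pos: [0.5867, 0.1514, 0.239]
tool_rot: [-1.571, -0.0, 1.259]
contact_force: [1.1, 0.6, -2.0]
opening: 0.017
[ 0.41536839 -0.19268327  0.0360191 ]
```

```bash
python3 -m creep '[{"dx":0.0008,"dy":0.001,"dz":-0.0002,"rx":0,"ry":0,"rz":0,"gripper":0},{"dx":0.0008,"dy":0.003,"dz":-0.0002,"rx":0,"ry":0,"rz":0,"gripper":0},{"dx":0.0008,"dy":0.005,"dz":-0.0002,"rx":0,"ry":0,"rz":0,"gripper":0},{"dx":0.0008,"dy":0.005,"dz":-0.0002,"rx":0,"ry":0,"rz":0,"gripper":0}]'
python3 -c "
from rel import *
print(status.observe()['torque'])"
```

```text
time: 14.1
tool_pos: [0.587, 0.152, 0.2339]
tool_rot: [-1.57, 0.0, 1.259]
contact_force: [0.4, -0.1, -2.2]
opening: 0.0177
[0.02321506 0.00163947 0.03116034]
```

```bash
python3 -m creep '[{"dx":0,"dy":0.004,"dz":0,"rx":0,"ry":0,"rz":0,"gripper":0},{"dx":0,"dy":0.008,"dz":0,"rx":0,"ry":0,"rz":0,"gripper":0},{"dx":0,"dy":0.012,"dz":0,"rx":0,"ry":0,"rz":0,"gripper":0},{"dx":0,"dy":0.016,"dz":0,"rx":0,"ry":0,"rz":0,"gripper":0},{"dx":0,"dy":0.02,"dz":0,"rx":0,"ry":0,"rz":0,"gripper":0},{"dx":0,"dy":0.024,"dz":0,"rx":0,"ry":0,"rz":0,"gripper":0},{"dx":0,"dy":0.024,"dz":0,"rx":0,"ry":0,"rz":0,"gripper":0}]'
python3 - <<'E'
from rel import *
print(status.observe()['torque'])
p,d=read_camera('scene');crop(p,220,145,270,210,9,'pics/scene7.png')
E
```

```text
time: 14.98
tool_pos: [0.587, 0.1521, 0.2098]
tool_rot: [-1.57, 0.0, 1.259]
contact_force: [0.0, -1.3, -1.5]
opening: 0.0176
[-0.01301904  0.03498921 -0.00508318]
```

View pics/scene7.png

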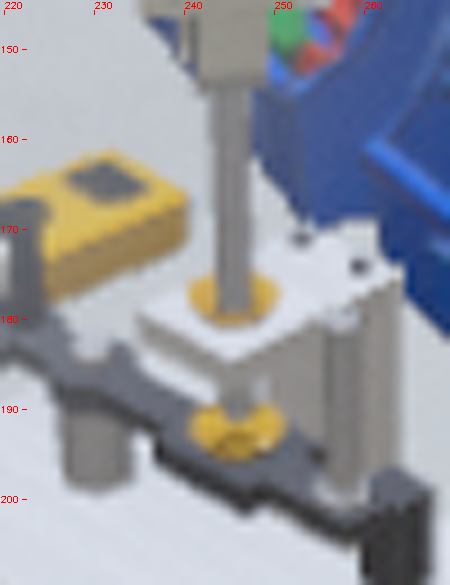

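```bash
python3 -m creep '[{"dx":0,"dy":0.003,"dz":0,"rx":0,"ry":0,"rz":0,"gripper":0},{"dx":0,"dy":0.006,"dz":0,"rx":0,"ry":0,"rz":0,"gripper":0},{"dx":0,"dy":0.009,"dz":0,"rx":0,"ry":0,"rz":0,"gripper":0},{"dx":0,"dy":0.012,"dz":0,"rx":0,"ry":0,"rz":0,"gripper":0},{"dx":0,"dy":0.012,"dz":0,"rx":0,"ry":0,"rz":0,"gripper":0}]'
python3 - <<'E'
from rel import *
print(status.observe()['torque'])
E
```

```text
time: 15.65
tool_pos: [0.587, 0.1521, 0.1979]
tool_rot: [-1.57, 0.0, 1.259]
contact_force: [0.5, 0.4, -2.6]
opening: 0.0174
[ 0.00722787  0.00912731 -0.00176148]
```

```bash
python3 -m creep '[{"dx":0,"dy":0.003,"dz":0,"rx":0,"ry":0,"rz":0,"gripper":0},{"dx":0,"dy":0.006,"dz":0,"rx":0,"ry":0,"rz":0,"gripper":0},{"dx":0,"dy":0.009,"dz":0,"rx":0,"ry":0,"rz":0,"gripper":0},{"dx":0,"dy":0.009,"dz":0,"rx":0,"ry":0,"rz":0,"gripper":0}]'
python3 - <<'E'
from rel import *
print(status.observe()['torque'])
E
```

```text
time: 16.15
tool_pos: [0.587, 0.1521, 0.1889]
tool_rot: [-1.57, 0.0, 1.259]
contact_force: [-0.1, -0.5, -1.0]
opening: 0.017
[ 0.05619044 -0.0691172   0.00699353]
```

```bash
python3 -m creep '[{"dx":0,"dy":0.004,"dz":0,"rx":0,"ry":0,"rz":0,"gripper":0},{"dx":0,"dy":0.008,"dz":0,"rx":0,"ry":0,"rz":0,"gripper":0},{"dx":0,"dy":0.012,"dz":0,"rx":0,"ry":0,"rz":0,"gripper":0},{"dx":0,"dy":0.016,"dz":0,"rx":0,"ry":0,"rz":0,"gripper":0},{"dx":0,"dy":0.02,"dz":0,"rx":0,"ry":0,"rz":0,"gripper":0},{"dx":0,"dy":0.02,"dz":0,"rx":0,"ry":0,"rz":0,"gripper":0},{"dx":0,"dy":0.02,"dz":0,"rx":0,"ry":0,"rz":0,"gripper":0}]'
python3 - <<'E'
from rel import *
print(status.observe()['torque'])
p,d=read_camera('scene');crop(p,200,130,300,230,6,'pics/scene8.png')
p,d=read_camera('top');crop(p,165,140,265,215,8,'pics/top8.png')
E
```

```text
time: 17.02
tool_pos: [0.5871, 0.1521, 0.1692]
tool_rot: [-1.571, -0.0, 1.259]
contact_force: [0.2, 0.6, -2.0]
opening: 0.0174
[ 0.22213339 -0.01615002 -0.0313801 ]
```

View pics/scene8.png

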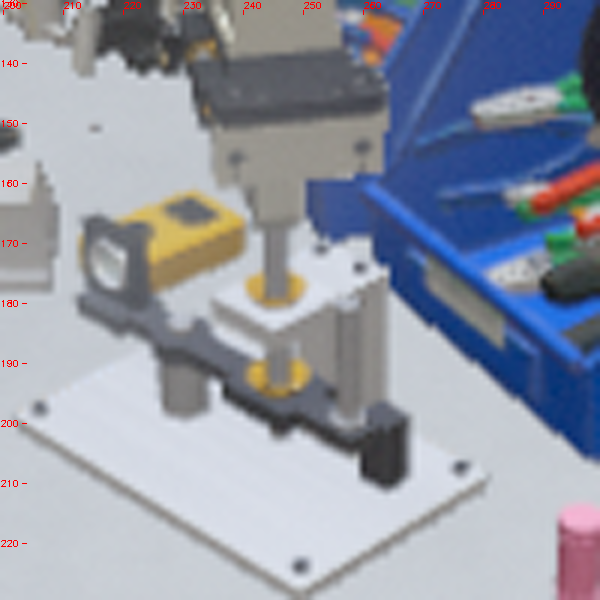

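View pics/top8.png

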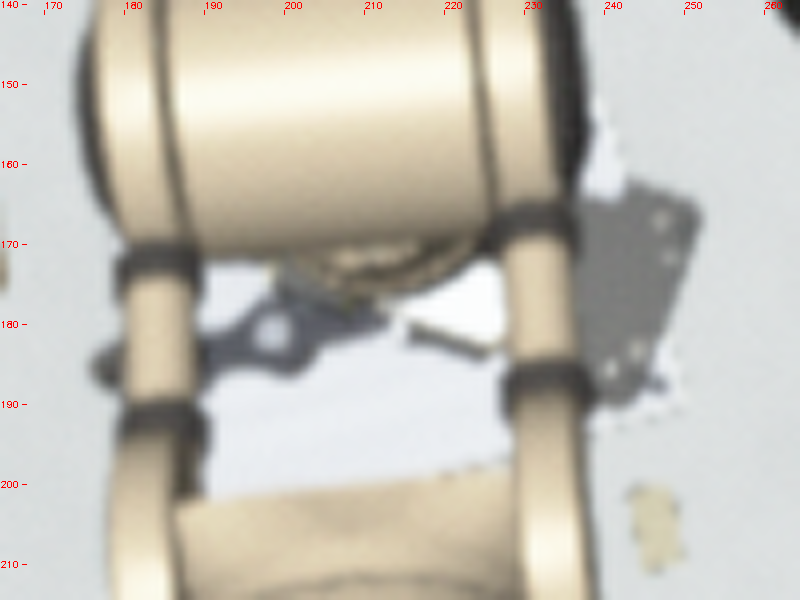

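Run:
```python
from rel import *
print(proj('scene',[[.587,.1521,.0257],[.587,.1521,.0317],[.587,.1521,.042],[.587,.1521,.064]]).round(1))
p,d=read_camera('scene');crop(p,225,170,275,215,14,'pics/scene9.png');print(status.observe()['time'])
```

```text
[[246.2 202. ]
 [246.2 200.3]
 [246.1 197.4]
 [245.9 191.1]]
17.175
```

View pics/scene9.png

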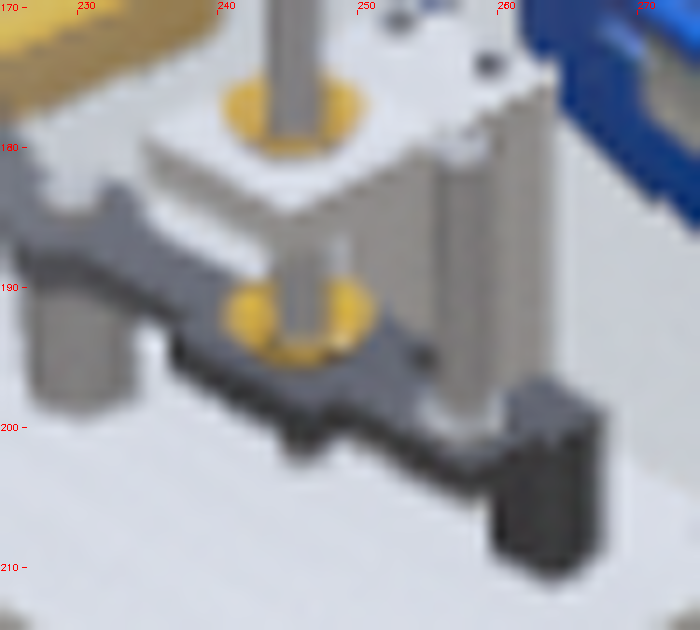

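```bash
python3 -c "
from cell import robot,status
print(robot.hand_in());print(status.observe())"
```

```text
the job is handed in; nothing more can be done
None
the job is handed in; nothing more can be done
```

I swung the lens arm home, threaded the long rod from above through both bushings, and handed the job in at about 17 s with the gripper still holding the rod upright.

- **Lens arm:** I pushed it until it stopped against the block, with about 12–14 N on the tool. The pictures afterwards showed it along the fixture, with its bushing under the bracket's.
- **Rod:** I gripped the long rod by its head at 40 N. Early in the bracket's bushing it leaned sideways with up to 0.7 N m. I corrected by about 0.7 mm twice, and it then ran free.
- **Nose height:** From the tool height, the nose is about 26 mm above the table, so 16 mm below the arm's bushing and 14 mm clear of the base plate. The last scene picture shows the nose just below the bushing at pixel (246, 202.5), which agrees within about a pixel.
- **Last readings:** The force was about 2 N, roughly the rod's weight, and the moment was 0.22 N m, a slight side touch in the bores. The gripper opening read 17.4 mm on the 18 mm head.
- **Not checked:** The wrist hid the rod and bushings from the top camera at the end, so the final position rests on the scene camera and the tool pose. My attempt to read the state after handing in was refused. I did not take a last picture of the bottle, post holder, meter or short rod; nothing I did came near them except the grasp beside the short rod, and it was standing in its socket in a picture after the lift.

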